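Screw the oil filler cap into an engine valve cover

TASK

Close the open oil filler of the grey valve cover: stand the yellow cap squarely in the mouth of the filler neck and, resting lightly on the thread, turn it backward (anticlockwise from above) until you feel it drop into the thread starts; then screw it clockwise, without forcing or cross-threading it, until its flange is fully home and snug on the rim, and let go. Leave the polish tin and the spanner alone.

Things in the scene. Friction and masses are not known exactly. Their poses are not given: they have to be found in the camera images.
- cap: yellow oil filler cap, 62 mm tall, 60 to 100 g, standing upright on its skirt on the bench. Origin: centre of its lower end, z up its axis. Skirt: 28 mm wide at the end, 36.6 mm from 8 mm up; three equal lugs on it, 44.7 mm across, leading ends 11.5 mm up. Flange: 64 mm across, underside 26 mm, top 34 mm up. Right-hand thread, three starts, lead 21 mm per turn (3.3 mm per rad).
- wing (a point): middle of the cap's wing grip, 48 mm above the cap's origin, same axes: the wing is 58 mm long along x, 14 mm thick along y, and stands from 34 mm (flange top) to 62 mm above the cap's origin; black strip on top
- neck: grey filler neck, fixed on the valve cover: 56 mm outside, bore 48 mm, 35 mm tall and deep; origin: centre of its foot. From 3 mm below the rim three ridges narrow it to 39 mm; where their starts lie is not given and varies. Set in straight, the cap's lugs rest on the ridges, flange 6 to 13 mm above the rim; turned backward it climbs to 13 mm, then can drop 7 mm (within a third of a turn).
- mouth (a point): centre of the neck's mouth in the rim plane, 105 mm above the bench, z up. Home: the cap's origin 26 mm below it. From the drop it takes about 2.4 rad clockwise; the thread has 2 mm of axial play, so the flange may touch the rim early and the last 0.6 rad take up the play; then turning stiffens sharply, 0.4 to 0.6 N m is snug
- cover: grey cast valve cover, fixed to the bench by two hold-downs: flange 190 mm (its x) by 420 mm (its y), top 70 mm above the bench; origin at the centre of its underside. The neck stands near its -y end; the dark plug wells beside it are flat
- polish: bystander: round flat polish tin, blue with a steel lid and white top, 87 mm in diameter, 38 mm tall, standing; origin at the centre of its underside.
- spanner: bystander: steel spanner lying flat, 190 mm long along its x, 38 mm wide, 8 mm thick; origin at its middle on the bench.
Mind the look-alikes: they are no part of the job. Of the things shaped like the cap, the yellow one is meant.

How it is judged:
By the outcome, as a careful person would: the job done as asked, in the order asked, and still so for the second after the job is handed in, with the robot touching nothing.
It also fails if it takes over 64 s, if anything falls off the work surface, if the arm or the gripper's body presses on something with over 40 N, if the wrist force passes 120 N, or if a joint passes its speed limit or range.

ROBOT

A 6-joint arm with a two-finger parallel gripper is mounted at the origin on the work surface. World frame = base frame: x ahead of the robot, y to its left, z up, the work surface at z = 0. Lengths are in mm, angles in degrees, forces in N, time in s.
With the tool pointing down it reaches from about 300 to 875 mm from the base axis. Payload 6.4 kg.
Tool frame: the origin (TCP) lies at the very end of the fingers, on their centre line; the grasp point (between the pads) lies pinch_z behind it (pinch_z is the distance from the TCP to the grasp point, in mm); z points along the fingers, y is the line along which they close (so a half turn about z gives the same grasp; the last joint's range is limited). The gripper opens to 85 mm and grips with 20 to 120 N. Pads are 22 mm wide; open, the fingers measure 114 mm over their backs; the gripper's body (76 mm by 85 mm) begins 54 mm behind the grasp point. The pads swing forward as they close: fully open they stand 13 mm farther back than shut.
Start: joints at [57.737, 10.359, 92.074, -0, 77.567, -11.82], TCP at [200.824, 538.805, 231.288] pointing down, gripper open.
Joint ranges: [-171.53, 171.53], [-51.25, 118.39], [17.06, 147.69], [-65.23, 245.23], [0, 150.52], [-178.68, 178.68]. Speed limits (degrees/s): [147.25, 147.25, 172.46, 180, 180, 180].

INTERFACE

Orientations are given as a 3x3 rotation matrix whose columns are the frame's x, y, z axes.
In Python, from rig import * gives the robot as it stands.
- The arm moves only by the tool apply_moves, never from a script. Its arguments are lists of equal length, an entry for each row: "offset": the shift along the world's x, y, z scaled (see below), a list of three; "turn": the turn, a rotation vector about the world's x, y, z scaled (see below), a list of three; "fingers": the opening, from 0 (shut) to 1 (fully open). In form: {"offset": [[dx, dy, dz], ...], "turn": [[rx, ry, rz], ...], "fingers": [fingers, ...]}. A call has 1 to 5 rows; each row shifts and turns the commanded pose from where the row before left it; what a row does not reach is not made up. The controller multiplies each number of a shift by 50 mm and each number of a turn by 60 degrees. A row lasts 1/10 s, in which the tool goes at most 50 mm and 8.59 degrees, less where a joint would pass 70% of its speed; a pose out of reach is approached as far as the arm can. A call with a number of a shift or a turn outside -1 to 1 is refused whole. A call with a gripper value outside its range is refused whole. The fingers move at their own pace and stop on an object; the grip force is fixed at half the most. Time passes only in rows, so rows that do not move let the fingers close. It gives the time, the measured TCP pose, the force, the opening and the grip force at its end, in the units of the state.
- read_state(): the state, without advancing time (a new reading comes with each control period).
- grab_frame(name): name is "side" or "top" or "wrist"; returns the picture (384x512x3 uint8, red, green, blue); there is no depth.
- camera_model(name): a dict with "intrinsics" (3x3 intrinsics, pixels), "extrinsics" (4x4, takes a point from world to camera coordinates). Camera axes: x right, y up, looking along -z (the intrinsics and any distortion apply to the point x, -y, -z); pixel columns grow to the right and rows downward; lengths in mm; the calibration is good to about 2 mm. A picture is of the moment at which its call begins: read the wrist's pose just before it. camera_model takes no time and is no camera call; for the wrist camera it gives the pose at the moment of the call.
- job_done(): hands the job in; it is judged then, once.
The state is a dict: "t": time; "qpos": joint angles; "joint_velocities": joint speeds; "tau": joint torques, N m; "eef_pos": TCP position; "tool_rot": TCP orientation; "contact_force": force on the tool from outside, world axes, zero at the start; "ft_torque": the same for the moment, N m; "opening": finger opening in mm; "finger_force": force on a finger pad.
Only numpy, scipy, OpenCV 4.12 (cv2) and the standard library are available. Lean on these libraries where they do the work, as an engineer would, in place of code of your own. Each camera call takes 0.05 s, during which the arm holds its last target. There are 200 camera calls.

## Working session

There is one attempt and no reset: what is moved stays moved. The work goes in short steps, Python scripts to look and compute and a tool call to move; the robot and the scene stay as the last step left them, time stands still between calls to the robot, and variables do not carry over. Pictures are saved under pics/ and viewed, at most 10 in all, crops included, and the job is handed in when it is done.

Besides the shell and the picture viewer there is one more tool, called after "Call:" by a JSON object that holds its "method" and its "body". apply_moves: Moves the arm, as the interface text tells. Its arguments: {"type":"object","properties":{"offset":{"type":"array","items":{"type":"array","items":{"type":"number","minimum":-1,"maximum":1}}},"turn":{"type":"array","items":{"type":"array","items":{"type":"number","minimum":-1,"maximum":1}}},"fingers":{"type":"array","items":{"type":"number"}}},"required":["offset","turn","fingers"]}

```bash
mkdir -p pics; ls; python3 - <<'E'
from rig import *
import cv2, numpy as np
s=read_state(); print({k:np.round(v,2).tolist() for k,v in s.items()})
ims=[]
for n in("top","side"):
    im=grab_frame(n); cv2.imwrite(f"pics/{n}0.png",im[...,::-1])
    m=camera_model(n); print(n,np.round(m["intrinsics"],1).tolist(),np.round(m["extrinsics"],3).tolist(),[k for k in m])
E
```

```text
pics
{'t': 0.0, 'qpos': [57.74, 10.4, 92.13, 0.0, 77.57, -11.82], 'joint_velocities': [-0.04, 0.05, -0.09, -0.01, -0.02, -0.08], 'tau': [0.0, -44.49, -35.13, -0.0, 0.01, 0.0], 'eef_pos': [200.52, 538.31, 230.39], 'tool_rot': [[-0.94, 0.35, -0.0], [0.35, 0.94, -0.0], [0.0, -0.0, -1.0]], 'contact_force': [-0.39, -0.97, 0.36], 'ft_torque': [0.05, -0.06, 0.04], 'finger_force': 0.0, 'opening': 85.25}
top [[377.8, 0.0, 254.5], [0.0, 377.8, 197.6], [0.0, 0.0, 1.0]] [[0.014, -1.0, 0.018, -121.032], [0.998, 0.015, 0.064, -597.668], [-0.064, 0.017, 0.998, -1050.383], [0.0, 0.0, 0.0, 1.0]] ['intrinsics', 'extrinsics']
side [[353.6, 0.0, 258.3], [0.0, 353.6, 188.1], [0.0, 0.0, 1.0]] [[-0.995, -0.103, -0.01, 573.22], [0.069, -0.734, 0.676, -167.126], [-0.077, 0.672, 0.737, -865.108], [0.0, 0.0, 0.0, 1.0]] ['intrinsics', 'extrinsics']
```

View pics/top0.png

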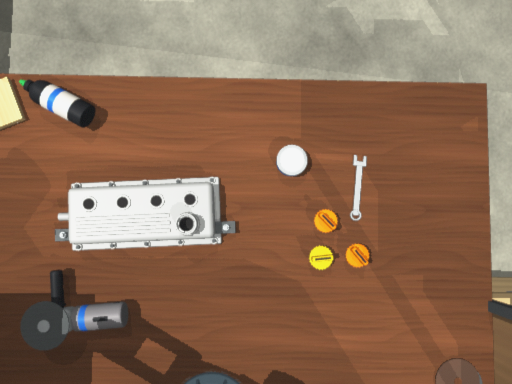

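View pics/side0.png

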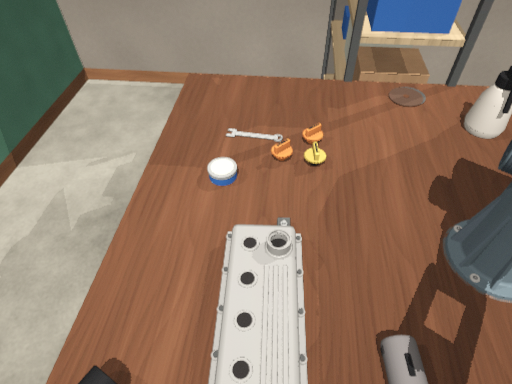

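```bash
cat > h.py <<'E'
import numpy as np, cv2
def ray(m,u,v):
    K,E=m["intrinsics"],m["extrinsics"]
    d=np.linalg.inv(K)@[u,v,1]; d=np.array([d[0],-d[1],-d[2]])
    R=E[:3,:3]; return -R.T@E[:3,3], R.T@d
def at(m,u,v,z):
    c,d=ray(m,u,v); return c+d*(z-c[2])/d[2]
def proj(m,p):
    E=m["extrinsics"]; q=E[:3,:3]@p+E[:3,3]; r=m["intrinsics"]@[q[0],-q[1],-q[2]]; return r[:2]/r[2]
E
python3 - <<'E'
import cv2,numpy as np
t=cv2.imread("pics/top0.png"); s=cv2.imread("pics/side0.png")
f=lambda im,u,v,w,h,k:cv2.resize(im[v:v+h,u:u+w],None,fx=k,fy=k,interpolation=cv2.INTER_CUBIC)
o=np.vstack([np.hstack([f(t,150,190,80,60,5),f(t,290,225,80,60,5)]),np.hstack([f(s,240,215,80,60,5),f(s,275,120,80,60,5)])])
cv2.imwrite("pics/crop1.png",o)
E
```

```text
(no output)
```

View pics/crop1.png

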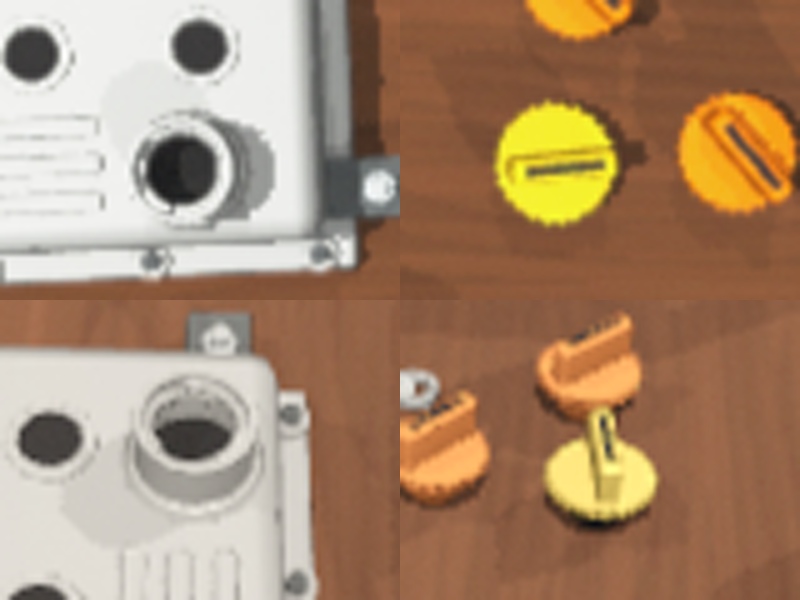

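```bash
python3 - <<'E'
from rig import *
from h import *
t=camera_model("top"); s=camera_model("side")
print("cap",at(t,321.4,257.7,34),at(s,315.2,156.4,34), "strip",at(t,323.2,258.6,62))
print("wing ends",at(t,290+127/5,225+173/5,62)[:2],at(t,290+205/5,225+165/5,62)[:2])
print("mouth",at(t,187.4,223.6,105),at(s,279.4,239,105))
print("plugs",at(t,290+338/5,225+153/5,34)[:2],"upper",at(t,325,221,34)[:2])
w=camera_model("wrist"); print(np.round(w["extrinsics"],3).tolist(), w["intrinsics"][0])
E
```

```text
cap [ 434.14923135 -300.24427221   34.        ] [ 433.24680649 -285.94405487   34.        ] strip [ 434.3586461  -299.66388386   62.        ]
wing ends [ 431.42038636 -278.5240645 ] [ 436.22675222 -320.8272859 ]
mouth [523.96414364  61.89674885 105.        ] [521.02418858  71.12471197 105.        ]
plugs [ 441.18550092 -401.30436203] upper [ 536.03547704 -310.07782108]
[[0.35, 0.937, -0.001, -573.777], [-0.888, 0.331, -0.318, 40.637], [-0.297, 0.112, 0.948, -380.37], [0.0, 0.0, 0.0, 1.0]] [283.52371366   0.         252.89565864]
```

```bash
python3 - <<'E'
from rig import *
import rig
from h import *
s=read_state(); w=camera_model("wrist"); E=w["extrinsics"]
c=-E[:3,:3].T@E[:3,3]; T=s["tool_rot"]
print("cam in tool",T.T@(c-s["eef_pos"]),"look in tool",T.T@(-E[2,:3]),"right",T.T@E[0,:3]); print(w["intrinsics"])
print([n for n in dir(rig) if not n.startswith('_')], getattr(rig,'pinch_z',None))
E
```

```text
cam in tool [  81.99078669   -0.44880973 -142.3635066 ] look in tool [-3.18104916e-01  1.57945220e-04  9.48055504e-01] right [-4.45810375e-04  9.99999851e-01 -3.16183670e-04]
[[283.52371366   0.         252.89565864]
 [  0.         283.52371366 189.20232363]
 [  0.           0.           1.        ]]
['MotionError', 'camera_model', 'grab_frame', 'job_done', 'pinch_z', 'read_state'] 18.700000000000003
```

Call:
{"method": "apply_moves", "body": {"offset": [[0.3, -0.95, 0], [0.3, -0.95, 0], [0.3, -0.95, 0], [0.3, -0.95, 0], [0.3, -0.95, 0]], "turn": [[0, 0, -0.14], [0, 0, -0.14], [0, 0, -0.14], [0, 0, -0.14], [0, 0, -0.14]], "fingers": [1, 1, 1, 1, 1]}}

```text
t: 0.6
eef_pos: [275.6, 299.5, 230.9]
tool_rot: [[-0.458, 0.889, -0.0], [0.889, 0.458, -0.0], [-0.0, -0.0, -1.0]]
contact_force: [2.2, -0.4, 0.3]
opening: 85.6
finger_force: 0.0
```

Call:
{"method": "apply_moves", "body": {"offset": [[0.7, -0.67, 0], [0.7, -0.67, 0], [0.7, -0.67, 0], [0.7, -0.67, 0], [0.7, -0.67, 0]], "turn": [[0, 0, -0.115], [0, 0, -0.115], [0, 0, -0.115], [0, 0, 0], [0, 0, 0]], "fingers": [1, 1, 1, 1, 1]}}

```text
t: 1.1
eef_pos: [451.8, 132.0, 231.2]
tool_rot: [[-0.119, 0.993, -0.0], [0.993, 0.119, 0.0], [0.0, -0.0, -1.0]]
contact_force: [1.3, 0.2, -0.1]
opening: 85.7
finger_force: 0.0
```

Call:
{"method": "apply_moves", "body": {"offset": [[0.7, -0.67, 0], [0.7, -0.67, 0], [0, 0, 0], [0, 0, 0]], "turn": [[0, 0, 0], [0, 0, 0], [0, 0, 0], [0, 0, 0]], "fingers": [1, 1, 1, 1]}}

```text
t: 1.5
eef_pos: [520.8, 65.9, 230.4]
tool_rot: [[-0.117, 0.993, -0.002], [0.993, 0.117, 0.0], [0.001, -0.002, -1.0]]
contact_force: [-0.8, -0.1, 0.4]
opening: 85.5
finger_force: 0.0
```

```bash
python3 - <<'E'
from rig import *
from h import *
w=camera_model("wrist"); im=grab_frame("wrist")[...,::-1].copy(); np.save("w1.npy",w["extrinsics"])
cv2.imwrite("pics/w1.png",im); u,v=proj(w,np.array([523,63,105])); print(u,v, read_state()["eef_pos"])
E
```

```text
255.37914207342754 184.40180364647782 [520.19081572  66.7965067  230.51719113]
```

View pics/w1.png

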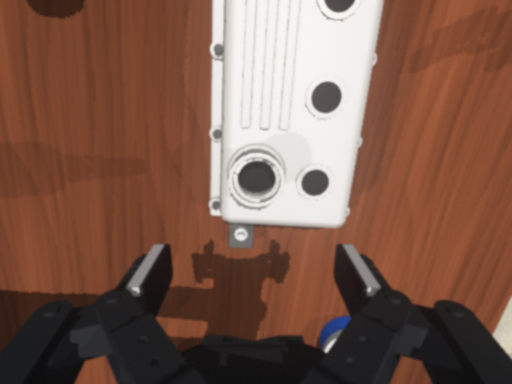

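```bash
python3 - <<'E'
import cv2
im=cv2.imread("pics/w1.png")
cv2.imwrite("pics/c2.png",cv2.resize(im[138:218,216:296],None,fx=7,fy=7,interpolation=cv2.INTER_CUBIC))
E
```

```text
(no output)
```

View pics/c2.png

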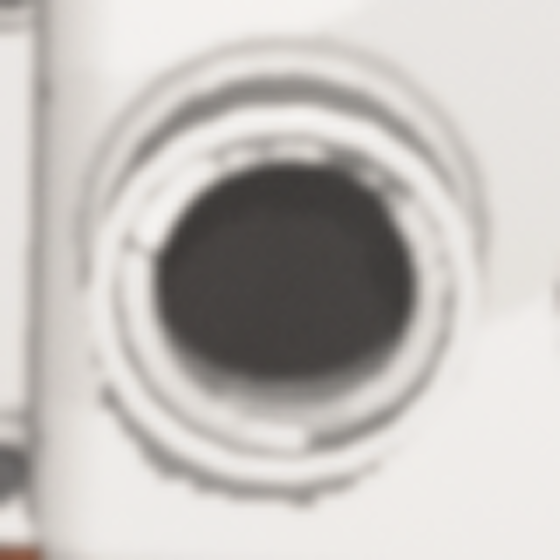

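Call:
{"method": "apply_moves", "body": {"offset": [[-0.21, -0.91, 0], [-0.21, -0.91, 0], [-0.21, -0.91, 0], [-0.21, -0.91, 0], [-0.21, -0.91, 0]], "turn": [[0, 0, 0], [0, 0, 0], [0, 0, 0], [0, 0, 0], [0, 0, 0]], "fingers": [1, 1, 1, 1, 1]}}

```text
t: 2.05
eef_pos: [467.4, -160.5, 231.6]
tool_rot: [[-0.122, 0.993, 0.001], [0.993, 0.122, 0.0], [-0.0, 0.001, -1.0]]
contact_force: [1.0, 0.4, -1.0]
opening: 85.1
finger_force: 0.0
```

Call:
{"method": "apply_moves", "body": {"offset": [[-0.21, -0.91, -0.2], [-0.21, -0.91, -0.2], [-0.21, -0.91, -0.4], [0, 0, 0], [0, 0, 0]], "turn": [[0, 0, 0], [0, 0, 0], [0, 0, 0], [0, 0, 0], [0, 0, 0]], "fingers": [1, 1, 1, 1, 1]}}

```text
t: 2.55
eef_pos: [436.4, -295.5, 191.0]
tool_rot: [[-0.119, 0.993, -0.001], [0.993, 0.119, 0.002], [0.002, -0.001, -1.0]]
contact_force: [0.2, 0.1, 0.4]
opening: 85.3
finger_force: 0.0
```

```bash
python3 - <<'E'
from rig import *
from h import *
w=camera_model("wrist"); im=grab_frame("wrist")[...,::-1].copy(); np.save("w2.npy",w["extrinsics"])
cv2.imwrite("pics/w2.png",im); u,v=proj(w,np.array([434,-300,34])); print(u,v, read_state()["eef_pos"])
hsv=cv2.cvtColor(im,cv2.COLOR_BGR2HSV); m=cv2.inRange(hsv,(24,120,80),(35,255,255))
n,l,st,ce=cv2.connectedComponentsWithStats(m); i=1+st[1:,4].argmax(); print(st[i],ce[i])
u0,v0=int(u)-50,int(v)-50
print(u0,v0); cv2.imwrite("pics/c3.png",cv2.resize(im[v0:v0+100,u0:u0+100],None,fx=5.5,fy=5.5,interpolation=cv2.INTER_CUBIC))
E
```

```text
250.6670421178094 176.75953023398196 [ 437.04128204 -295.04165664  191.62338161]
[313 170  48  39 902] [332.62416851 185.25720621]
200 126
```

View pics/c3.png

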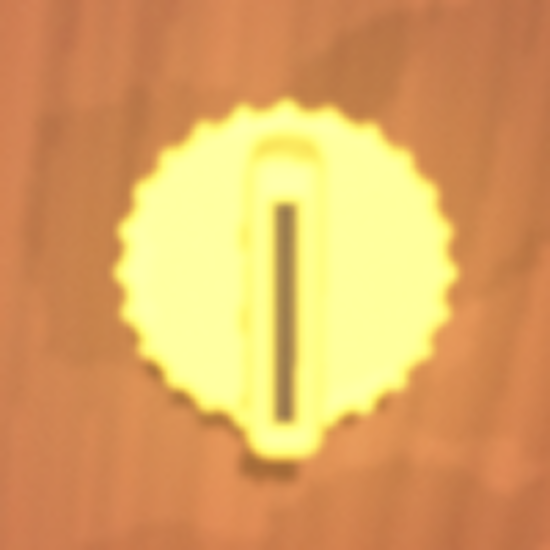

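```bash
python3 - <<'E'
from rig import *
from h import *
w=camera_model("wrist"); 
a=dict(w,extrinsics=np.load("w1.npy")); b=dict(w,extrinsics=np.load("w2.npy"))
print("mouth",at(a,256.0,179.6,105)); print("rim edges",at(a,216+92/7-.4,179.6,105),at(a,216+475/7-.4,179.6,105),at(a,256,138+98/7-.4,105),at(a,256,138+490/7-.4,105))
print("strip",at(b,251.5,182.4,62)); f=lambda x,y,z:at(b,200+x/5.5-.4,126+y/5.5-.4,z)
print("ends",f(285,203,62),f(285,422,62),"wing far/near",f(285,140,62),f(285,458,62)); print("flange L,R,T",f(113,270,34),f(458,270,34),f(285.5,98,34))
s=read_state();print(s["eef_pos"],s["qpos"],np.degrees(np.arctan2(s["tool_rot"][1,1],s["tool_rot"][0,1])))
E
```

```text
mouth [523.01501308  67.99339344 105.        ]
rim edges [496.35681509  64.84909256 105.        ] [549.8605568   71.15979151 105.        ] [519.6709906   95.62801938 105.        ] [526.58468087  38.49406008 105.        ]
strip [ 434.79952416 -297.78050858   62.        ]
ends [ 432.34614648 -277.57465035   62.        ] [ 437.20738071 -319.00443943   62.        ] wing far/near [ 431.02829346 -266.34326964   62.        ] [ 438.05102077 -326.19434802   62.        ]
flange L,R,T [ 400.54719603 -301.61467971   34.        ] [ 468.73690987 -293.4941889    34.        ] [ 430.64917902 -263.54525359   34.        ]
[ 437.04128204 -295.04165664  191.62338161] [-4.69501992e+01  6.57813638e+00  1.01160671e+02  3.15253527e-02
  7.23049719e+01 -5.38591994e+01] 6.899407379095317
```

Call:
{"method": "apply_moves", "body": {"offset": [[-0.04, -0.05, -0.9], [0, 0, -0.8], [0, 0, -0.7], [0, 0, 0], [0, 0, 0]], "turn": [[0, 0, 0], [0, 0, 0], [0, 0, 0], [0, 0, 0], [0, 0, 0]], "fingers": [0.6, 0.6, 0.6, 0.6, 0.6]}}

```text
t: 3.1
eef_pos: [435.8, -297.6, 72.5]
tool_rot: [[-0.122, 0.993, -0.0], [0.993, 0.122, 0.0], [0.0, 0.0, -1.0]]
contact_force: [1.0, -0.3, 0.6]
opening: 51.3
finger_force: 0.0
```

```bash
python3 - <<'E'
from rig import *
from h import *
w=camera_model("wrist"); im=grab_frame("wrist")[...,::-1].copy(); 
print(read_state()["eef_pos"],read_state()["opening"])
cv2.imwrite("pics/w3.png",im)
for z in(62,):print(proj(w,np.array([434.8,-297.8,z])))
E
```

```text
[ 436.52171118 -298.8843635    73.74957932] 51.013218824607115
[251.9219845  236.76616411]
```

View pics/w3.png

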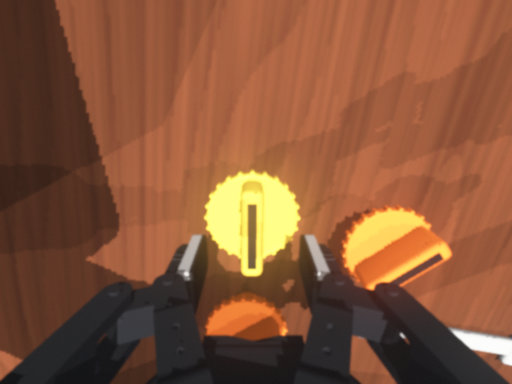

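Call:
{"method": "apply_moves", "body": {"offset": [[-0.02, 0, -0.4], [0, 0, -0.33], [0, 0, 0], [0, 0, 0], [0, 0, 0]], "turn": [[0, 0, 0], [0, 0, 0], [0, 0, 0], [0, 0, 0], [0, 0, 0]], "fingers": [0.6, 0.6, 0.6, 0.6, 0.4]}}

```text
t: 3.65
eef_pos: [435.2, -300.0, 37.2]
tool_rot: [[-0.12, 0.993, 0.002], [0.993, 0.12, -0.003], [-0.003, 0.002, -1.0]]
contact_force: [-0.6, -0.3, -1.0]
opening: 38.0
finger_force: 0.0
```

Call:
{"method": "apply_moves", "body": {"offset": [[0, 0, 0], [0, 0, 0], [0, 0, 0], [0, 0, 0], [0, 0, 0]], "turn": [[0, 0, 0], [0, 0, 0], [0, 0, 0], [0, 0, 0], [0, 0, 0]], "fingers": [0, 0, 0, 0, 0]}}

```text
t: 4.15
eef_pos: [434.6, -299.6, 36.3]
tool_rot: [[-0.119, 0.993, 0.001], [0.993, 0.119, -0.001], [-0.001, 0.001, -1.0]]
contact_force: [-0.8, 1.2, 6.6]
opening: 13.1
finger_force: 58.9
```

Call:
{"method": "apply_moves", "body": {"offset": [[0, 0, 0], [0, 0, 0], [0, 0, 0.3], [0, 0, 0.9], [0, 0, 0]], "turn": [[0, 0, 0], [0, 0, 0], [0, 0, 0], [0, 0, 0], [0, 0, 0]], "fingers": [0, 0, 0, 0, 0]}}

```text
t: 4.65
eef_pos: [436.7, -301.8, 100.4]
tool_rot: [[-0.119, 0.993, 0.006], [0.993, 0.119, -0.007], [-0.007, 0.005, -1.0]]
contact_force: [0.8, -1.2, -0.3]
opening: 12.9
finger_force: 58.9
```

Call:
{"method": "apply_moves", "body": {"offset": [[0.1, 0.3, 0.7], [0.2, 0.85, 0.4], [0.2, 0.9, 0.4], [0.2, 0.9, 0.4], [0.2, 0.9, 0.1]], "turn": [[0, 0, 0], [0, 0, 0], [0, 0, 0], [0, 0, 0], [0, 0, 0]], "fingers": [0, 0, 0, 0, 0]}}

```text
t: 5.15
eef_pos: [480.1, -105.9, 197.3]
tool_rot: [[-0.119, 0.993, 0.004], [0.993, 0.119, -0.002], [-0.002, 0.003, -1.0]]
contact_force: [1.2, -0.3, 0.0]
opening: 13.0
finger_force: 58.8
```

Call:
{"method": "apply_moves", "body": {"offset": [[0.2, 0.9, 0], [0.2, 0.9, 0], [0.2, 0.9, 0], [0.22, 0.75, 0], [0, 0, 0]], "turn": [[0, 0, 0], [0, 0, 0], [0, 0, 0], [0, 0, 0], [0, 0, 0]], "fingers": [0, 0, 0, 0, 0]}}

```text
t: 5.65
eef_pos: [520.1, 69.9, 194.7]
tool_rot: [[-0.124, 0.992, 0.0], [0.992, 0.124, 0.001], [0.001, 0.0, -1.0]]
contact_force: [-0.1, -0.9, -0.6]
opening: 13.2
finger_force: 58.8
```

Call:
{"method": "apply_moves", "body": {"offset": [[0, 0, 0], [0, 0, 0], [0, 0, 0]], "turn": [[0, 0, 0], [0, 0, 0], [0, 0, 0]], "fingers": [0, 0, 0]}}

```text
t: 5.95
eef_pos: [519.7, 64.4, 194.7]
tool_rot: [[-0.118, 0.993, -0.0], [0.993, 0.118, -0.0], [-0.0, -0.0, -1.0]]
contact_force: [0.0, -0.9, -0.4]
opening: 12.6
finger_force: 58.8
```

```bash
python3 - <<'E'
from rig import *
from h import *
P=[]
for i in range(4):
    s=read_state(); P.append(s["eef_pos"]); w=camera_model("wrist"); im=grab_frame("wrist")[...,::-1].copy(); E=w["extrinsics"]; print(np.round(-E[:3,:3].T@E[:3,3],2), np.round(s["eef_pos"],2))
np.save("w4.npy",E)
print(np.round(np.mean(P,0),2),s["contact_force"],s["ft_torque"],s["qpos"], s["tool_rot"])
cv2.imwrite("pics/w4.png",im)
cv2.imwrite("pics/c4.png",cv2.resize(im[150:310,150:350],None,fx=3.75,fy=3.75,interpolation=cv2.INTER_CUBIC))
E
```

```text
[509.71 145.32 337.08] [519.68  64.43 194.74]
[509.77 145.28 337.17] [519.74  64.43 194.8 ]
[509.81 145.34 337.23] [519.81  64.49 194.88]
[509.82 145.45 337.28] [519.87  64.61 194.93]
[519.77  64.49 194.84] [-0.10772529 -0.40412272 -0.94364052] [-0.02105277 -0.04028129  0.01706973] [-5.90935140e+00  5.90150950e+00  1.01498517e+02 -2.14993426e-03
  7.25982819e+01 -1.26694651e+01] [[-1.17723833e-01  9.93046373e-01  2.56731578e-05]
 [ 9.93046372e-01  1.17723834e-01 -3.86546217e-05]
 [-4.14081744e-05  2.09440660e-05 -9.99999999e-01]]
```

View pics/c4.png

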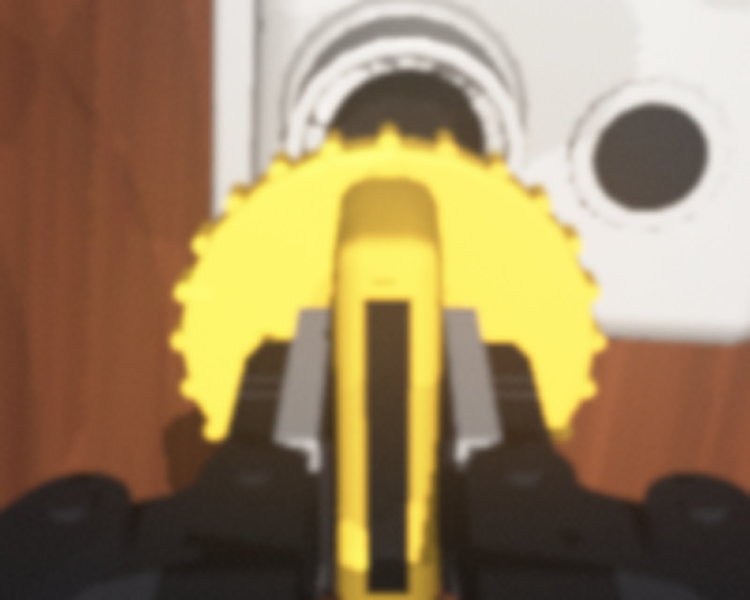

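```bash
python3 - <<'E'
from rig import *
from h import *
w=camera_model("wrist"); b=dict(w,extrinsics=np.load("w4.npy")); s=read_state(); T=s["tool_rot"]; p=np.array([519.87,64.61,194.93])
f=lambda x,y,z:np.round(T.T@(at(b,150+x/3.75-.37,150+y/3.75-.37,p[2]+z)-p),1)
for z in(24.7,25.7,26.7):
    print(z,"strip",f(387.5,300,z),f(387.5,592,z),"wing end",f(387.5,238,z))
print("flange",f(390,130,-2.3),f(175,300,-2.3),f(605,300,-2.3), "wing foot end",f(387.5,180,-2.3))
E
```

```text
24.7 strip [ 22.4  -0.4 -24.7] [-21.4  -0.4 -24.7] wing end [ 30.7  -0.4 -24.7]
25.7 strip [ 22.9  -0.4 -25.7] [-20.6  -0.4 -25.7] wing end [ 31.1  -0.4 -25.7]
26.7 strip [ 23.5  -0.4 -26.7] [-19.7  -0.4 -26.7] wing end [ 31.6  -0.4 -26.7]
flange [35.8 -0.   2.3] [  8.9 -32.4   2.3] [ 8.9 32.4  2.3] wing foot end [28.2 -0.4  2.3]
```

Call:
{"method": "apply_moves", "body": {"offset": [[0.07, 0.03, -0.4], [0, 0, -0.4], [0, 0, -0.3], [0, 0, 0], [0, 0, 0]], "turn": [[0, 0, 0], [0, 0, 0], [0, 0, 0], [0, 0, 0], [0, 0, 0]], "fingers": [0, 0, 0, 0, 0]}}

```text
t: 6.65
eef_pos: [523.5, 66.8, 140.1]
tool_rot: [[-0.119, 0.993, -0.0], [0.993, 0.119, 0.0], [0.0, -0.0, -1.0]]
contact_force: [-0.8, -0.1, -0.0]
opening: 13.0
finger_force: 58.8
```

Call:
{"method": "apply_moves", "body": {"offset": [[0, 0, 0], [0, 0, 0], [0, 0, 0]], "turn": [[0, 0, 0], [0, 0, 0], [0, 0, 0]], "fingers": [0, 0, 0]}}

```text
t: 6.95
eef_pos: [523.9, 67.0, 140.7]
tool_rot: [[-0.119, 0.993, 0.001], [0.993, 0.119, -0.0], [-0.0, 0.001, -1.0]]
contact_force: [-0.3, 0.3, -1.2]
opening: 13.0
finger_force: 58.8
```

Call:
{"method": "apply_moves", "body": {"offset": [[-0.01, -0.01, -0.08], [0, 0, -0.08], [0, 0, -0.04], [0, 0, -0.04], [0, 0, 0]], "turn": [[0, 0, 0], [0, 0, 0], [0, 0, 0], [0, 0, 0], [0, 0, 0]], "fingers": [0, 0, 0, 0, 0]}}

```text
t: 7.45
eef_pos: [522.8, 66.5, 127.6]
tool_rot: [[-0.119, 0.993, -0.0], [0.993, 0.119, -0.0], [-0.0, -0.0, -1.0]]
contact_force: [0.7, -0.8, -0.9]
opening: 13.1
finger_force: 58.8
```

Call:
{"method": "apply_moves", "body": {"offset": [[0, 0, -0.02], [0, 0, -0.02], [0, 0, 0]], "turn": [[0, 0, 0], [0, 0, 0], [0, 0, 0]], "fingers": [0, 0, 0]}}

```text
t: 7.75
eef_pos: [522.9, 66.5, 125.8]
tool_rot: [[-0.119, 0.993, 0.0], [0.993, 0.119, -0.0], [-0.0, 0.0, -1.0]]
contact_force: [0.5, -1.3, -0.1]
opening: 13.1
finger_force: 58.8
```

Call:
{"method": "apply_moves", "body": {"offset": [[0, 0, -0.02], [0, 0, -0.02], [0, 0, 0]], "turn": [[0, 0, 0], [0, 0, 0], [0, 0, 0]], "fingers": [0, 0, 0]}}

```text
t: 8.05
eef_pos: [523.1, 66.5, 124.2]
tool_rot: [[-0.119, 0.993, 0.0], [0.993, 0.119, -0.0], [-0.0, 0.0, -1.0]]
contact_force: [-0.4, -0.7, 1.3]
opening: 12.9
finger_force: 59.5
```

```bash
python3 - <<'E'
from rig import *
s=read_state();print(s["eef_pos"],s["contact_force"],s["ft_torque"])
E
```

```text
[523.09274595  66.54342197 124.24952044] [-0.44814617 -0.70689148  1.26055316] [-0.12616431  0.0913464  -0.01255524]
```

Call:
{"method": "apply_moves", "body": {"offset": [[0, 0, -0.02], [0, 0, 0], [0, 0, 0]], "turn": [[0, 0, 0], [0, 0, 0], [0, 0, 0]], "fingers": [0, 0, 0]}}

```text
t: 8.35
eef_pos: [523.4, 66.5, 124.1]
tool_rot: [[-0.12, 0.993, 0.001], [0.993, 0.12, -0.0], [-0.0, 0.001, -1.0]]
contact_force: [-2.1, -1.4, 8.8]
opening: 13.0
finger_force: 60.5
```

```bash
cat > st.py <<'E'
from rig import *
import numpy as np
s=read_state();T=s["tool_rot"];print(np.round(s["eef_pos"],2),np.round(s["contact_force"],2),np.round(s["ft_torque"],3),"yaw %.2f"%np.degrees(np.arctan2(T[1,1],T[0,1])),"q6 %.1f"%s["qpos"][5],"tilt",np.round(T[:2,2],4),s["t"])
E
python3 st.py
```

```text
[523.37  66.53 124.11] [-2.14 -1.41  8.83] [-0.158  0.41  -0.023] yaw 6.86 q6 -12.5 tilt [ 0.001  -0.0002] 8.35
```

Call:
{"method": "apply_moves", "body": {"offset": [[0, 0, 0.007], [0, 0, 0.007], [0, 0, 0.007], [0, 0, 0.007], [0, 0, 0.007]], "turn": [[0, 0, 0.1], [0, 0, 0.1], [0, 0, 0.1], [0, 0, 0.1], [0, 0, 0.1]], "fingers": [0, 0, 0, 0, 0]}}

```text
t: 8.85
eef_pos: [524.0, 66.5, 125.9]
tool_rot: [[-0.603, 0.798, 0.003], [0.798, 0.603, -0.0], [-0.002, 0.002, -1.0]]
contact_force: [0.1, -1.0, 6.5]
opening: 12.9
finger_force: 59.9
```

```bash
python3 st.py
```

```text
[524.    66.54 125.92] [ 0.1  -1.03  6.53] [-0.043  0.011 -0.061] yaw 37.10 q6 -42.8 tilt [ 0.0026 -0.0001] 8.85
```

Call:
{"method": "apply_moves", "body": {"offset": [[0.004, 0.003, 0.007], [0.004, 0.003, 0.007], [0.004, 0.003, 0.007], [0.004, 0.003, 0.007], [0.004, 0.003, 0.007]], "turn": [[0, 0, 0.1], [0, 0, 0.1], [0, 0, 0.1], [0, 0, 0.1], [0, 0, 0.1]], "fingers": [0, 0, 0, 0, 0]}}

```text
t: 9.35
eef_pos: [524.7, 67.3, 127.4]
tool_rot: [[-0.921, 0.389, 0.002], [0.389, 0.921, -0.0], [-0.002, 0.001, -1.0]]
contact_force: [-0.7, -0.1, 5.0]
opening: 12.9
finger_force: 59.8
```

```bash
python3 st.py
```

```text
[524.68  67.32 127.4 ] [-0.71 -0.14  4.98] [-0.056  0.04  -0.04 ] yaw 67.10 q6 -72.7 tilt [ 0.0019 -0.0001] 9.35
```

Call:
{"method": "apply_moves", "body": {"offset": [[0.001, 0.004, 0.006], [0.001, 0.004, 0.005], [0.001, 0.004, 0.004]], "turn": [[0, 0, 0.1], [0, 0, 0.1], [0, 0, 0.1]], "fingers": [0, 0, 0]}}

```text
t: 9.65
eef_pos: [524.4, 67.9, 127.3]
tool_rot: [[-0.996, 0.085, 0.001], [0.085, 0.996, -0.0], [-0.001, -0.0, -1.0]]
contact_force: [0.3, -0.0, -0.4]
opening: 13.1
finger_force: 59.0
```

```bash
python3 st.py
```

```text
[524.43  67.91 127.25] [ 0.27 -0.01 -0.39] [-0.201 -0.324 -0.015] yaw 85.11 q6 -90.6 tilt [ 0.001  -0.0001] 9.65
```

Call:
{"method": "apply_moves", "body": {"offset": [[0, 0, 0], [0, 0, -0.03], [0, 0, -0.03], [0, 0, 0]], "turn": [[0, 0, 0.06], [0, 0, 0], [0, 0, 0], [0, 0, 0]], "fingers": [0, 0, 0, 0]}}

```text
t: 10.05
eef_pos: [524.2, 67.7, 123.9]
tool_rot: [[-1.0, 0.028, 0.0], [0.028, 1.0, -0.0], [-0.0, -0.0, -1.0]]
contact_force: [1.6, -2.9, -1.1]
opening: 12.8
finger_force: 58.8
```

```bash
python3 st.py
```

```text
[524.18  67.74 123.89] [ 1.64 -2.89 -1.09] [-0.396 -0.446  0.017] yaw 88.38 q6 -93.9 tilt [ 0.0003 -0.0003] 10.05
```

Call:
{"method": "apply_moves", "body": {"offset": [[0.006, -0.01, -0.03], [0, 0, -0.02], [0, 0, 0]], "turn": [[0, 0, 0], [0, 0, 0], [0, 0, 0]], "fingers": [0, 0, 0]}}

```text
t: 10.35
eef_pos: [524.3, 67.5, 122.0]
tool_rot: [[-1.0, 0.027, -0.0], [0.027, 1.0, 0.0], [0.0, 0.0, -1.0]]
contact_force: [-1.3, -0.7, 3.5]
opening: 12.8
finger_force: 59.7
```

```bash
python3 st.py
```

```text
[524.29  67.49 121.98] [-1.27 -0.69  3.52] [-0.099  0.107 -0.017] yaw 88.43 q6 -94.0 tilt [-0.0003  0.0001] 10.35
```

Call:
{"method": "apply_moves", "body": {"offset": [[0, -0.003, -0.007], [-0.001, -0.003, -0.007], [-0.001, -0.003, -0.007], [-0.001, -0.003, -0.007], [-0.001, -0.002, -0.007]], "turn": [[0, 0, -0.1], [0, 0, -0.1], [0, 0, -0.1], [0, 0, -0.1], [0, 0, -0.1]], "fingers": [0, 0, 0, 0, 0]}}

```text
t: 10.85
eef_pos: [524.3, 67.0, 120.2]
tool_rot: [[-0.85, 0.527, 0.0], [0.527, 0.85, 0.0], [-0.0, 0.001, -1.0]]
contact_force: [-0.4, -0.2, 3.5]
opening: 13.0
finger_force: 59.4
```

```bash
python3 st.py
```

```text
[524.27  67.01 120.22] [-0.39 -0.16  3.53] [-0.018 -0.046 -0.045] yaw 58.20 q6 -63.8 tilt [0.0004 0.0004] 10.85
```

Threading smoothly.

Call:
{"method": "apply_moves", "body": {"offset": [[-0.002, -0.002, -0.007], [-0.002, -0.002, -0.007], [-0.002, -0.002, -0.007], [-0.002, -0.002, -0.007], [-0.002, -0.001, -0.007]], "turn": [[0, 0, -0.1], [0, 0, -0.1], [0, 0, -0.1], [0, 0, -0.1], [0, 0, -0.1]], "fingers": [0, 0, 0, 0, 0]}}

```text
t: 11.35
eef_pos: [523.7, 66.6, 118.4]
tool_rot: [[-0.472, 0.881, 0.0], [0.881, 0.472, 0.001], [0.0, 0.001, -1.0]]
contact_force: [0.1, -0.7, 2.5]
opening: 12.7
finger_force: 59.4
```

```bash
python3 st.py
```

```text
[523.73  66.6  118.44] [ 0.14 -0.74  2.52] [ 0.082 -0.028  0.014] yaw 28.19 q6 -33.9 tilt [0.0003 0.0005] 11.35
```

Call:
{"method": "apply_moves", "body": {"offset": [[-0.002, -0.001, -0.007], [-0.002, -0.001, -0.007], [-0.002, -0.001, -0.007], [-0.003, 0, -0.007], [-0.003, 0, -0.007]], "turn": [[0, 0, -0.1], [0, 0, -0.1], [0, 0, -0.1], [0, 0, -0.1], [0, 0, -0.1]], "fingers": [0, 0, 0, 0, 0]}}

```text
t: 11.85
eef_pos: [522.6, 66.4, 116.1]
tool_rot: [[0.031, 1.0, -0.001], [1.0, -0.031, 0.0], [0.0, -0.001, -1.0]]
contact_force: [0.2, 0.5, -0.2]
opening: 13.2
finger_force: 58.9
```

```bash
python3 st.py
```

```text
[522.64  66.38 116.14] [ 0.19  0.5  -0.25] [-0.143 -0.075  0.023] yaw -1.80 q6 -3.9 tilt [-0.0008  0.0004] 11.85
```

Call:
{"method": "apply_moves", "body": {"offset": [[-0.002, 0, -0.007], [-0.002, 0, -0.005], [-0.002, 0.001, -0.003], [-0.002, 0.001, -0.002]], "turn": [[0, 0, -0.1], [0, 0, -0.1], [0, 0, -0.1], [0, 0, -0.1]], "fingers": [0, 0, 0, 0]}}

```text
t: 12.25
eef_pos: [522.2, 66.4, 115.3]
tool_rot: [[0.435, 0.9, -0.001], [0.9, -0.435, 0.0], [-0.0, -0.001, -1.0]]
contact_force: [0.6, -1.1, 1.6]
opening: 12.9
finger_force: 59.2
```

```bash
python3 st.py
```

```text
[522.2   66.35 115.31] [ 0.56 -1.08  1.6 ] [-0.182  0.072  0.028] yaw -25.80 q6 20.1 tilt [-0.001   0.0002] 12.25
```

Call:
{"method": "apply_moves", "body": {"offset": [[-0.002, 0.001, 0], [-0.002, 0.001, 0], [-0.002, 0.001, 0]], "turn": [[0, 0, -0.06], [0, 0, -0.06], [0, 0, -0.06]], "fingers": [0, 0, 0]}}

```text
t: 12.55
eef_pos: [521.9, 66.5, 115.3]
tool_rot: [[0.595, 0.804, -0.001], [0.804, -0.595, 0.0], [-0.0, -0.001, -1.0]]
contact_force: [-0.7, -0.5, 0.4]
opening: 12.9
finger_force: 59.1
```

```bash
python3 st.py
```

```text
[521.87  66.54 115.34] [-0.67 -0.48  0.35] [-0.111  0.088  0.027] yaw -36.50 q6 30.8 tilt [-0.0011  0.0002] 12.55
```

Call:
{"method": "apply_moves", "body": {"offset": [[-0.001, 0.001, 0], [-0.001, 0.001, 0], [-0.001, 0.001, 0]], "turn": [[0, 0, -0.05], [0, 0, -0.05], [0, 0, -0.05]], "fingers": [0, 0, 0]}}

```text
t: 12.85
eef_pos: [521.7, 66.7, 115.4]
tool_rot: [[0.713, 0.701, -0.001], [0.701, -0.713, 0.0], [-0.001, -0.001, -1.0]]
contact_force: [-0.4, -1.2, 0.5]
opening: 12.8
finger_force: 59.2
```

```bash
python3 st.py
```

```text
[521.69  66.7  115.35] [-0.42 -1.16  0.53] [-0.094  0.164  0.04 ] yaw -45.48 q6 39.8 tilt [-0.0011  0.0003] 12.85
```

Call:
{"method": "apply_moves", "body": {"offset": [[0, 0.001, 0], [0, 0.001, 0], [0, 0, 0]], "turn": [[0, 0, -0.035], [0, 0, -0.035], [0, 0, 0]], "fingers": [0, 0, 0]}}

```text
t: 13.15
eef_pos: [521.8, 66.9, 115.4]
tool_rot: [[0.761, 0.648, -0.001], [0.648, -0.761, 0.0], [-0.0, -0.001, -1.0]]
contact_force: [-0.8, -0.5, 1.3]
opening: 13.0
finger_force: 59.1
```

```bash
python3 st.py
```

```text
[521.76  66.87 115.36] [-0.79 -0.52  1.26] [ 0.051  0.113 -0.072] yaw -49.57 q6 43.9 tilt [-0.001   0.0005] 13.15
```

Call:
{"method": "apply_moves", "body": {"offset": [[0, 0.001, 0], [0, 0.001, 0], [0, 0, 0]], "turn": [[0, 0, -0.035], [0, 0, -0.035], [0, 0, 0]], "fingers": [0, 0, 0]}}

```text
t: 13.45
eef_pos: [521.9, 67.0, 115.4]
tool_rot: [[0.806, 0.592, -0.001], [0.592, -0.806, 0.0], [-0.0, -0.001, -1.0]]
contact_force: [-0.5, -0.1, 0.9]
opening: 12.8
finger_force: 59.1
```

```bash
python3 st.py
```

```text
[521.89  66.96 115.36] [-0.48 -0.09  0.92] [0.078 0.077 0.023] yaw -53.71 q6 48.1 tilt [-0.0006  0.0003] 13.45
```

Call:
{"method": "apply_moves", "body": {"offset": [[0, 0.001, 0], [0, 0.001, 0], [0, 0, 0]], "turn": [[0, 0, -0.035], [0, 0, -0.035], [0, 0, 0]], "fingers": [0, 0, 0]}}

```text
t: 13.75
eef_pos: [522.0, 67.0, 115.4]
tool_rot: [[0.847, 0.532, -0.0], [0.532, -0.847, 0.0], [-0.0, -0.0, -1.0]]
contact_force: [0.1, -0.5, -0.2]
opening: 13.1
finger_force: 59.0
```

```bash
python3 st.py
```

```text
[521.98  66.97 115.38] [ 0.12 -0.53 -0.25] [ 0.063 -0.019  0.001] yaw -57.89 q6 52.2 tilt [-0.0005  0.0003] 13.75
```

Call:
{"method": "apply_moves", "body": {"offset": [[0, 0, 0], [0, 0, 0], [0, 0, 0]], "turn": [[0, 0, -0.035], [0, 0, -0.035], [0, 0, 0]], "fingers": [0, 0, 0]}}

```text
t: 14.05
eef_pos: [522.0, 66.9, 115.3]
tool_rot: [[0.884, 0.468, -0.0], [0.468, -0.884, 0.0], [-0.0, -0.0, -1.0]]
contact_force: [0.4, 0.2, -1.9]
opening: 13.1
finger_force: 58.8
```

```bash
python3 st.py
```

```text
[522.02  66.86 115.31] [ 0.41  0.18 -1.92] [ 0.046  0.021 -0.021] yaw -62.07 q6 56.4 tilt [-0.0004  0.0002] 14.05
```

Call:
{"method": "apply_moves", "body": {"offset": [[0, 0, -0.007], [0, 0, -0.007], [0, 0, 0]], "turn": [[0, 0, -0.035], [0, 0, -0.035], [0, 0, 0]], "fingers": [0, 0, 0]}}

```text
t: 14.35
eef_pos: [522.3, 66.9, 115.3]
tool_rot: [[0.915, 0.403, 0.0], [0.403, -0.915, -0.0], [0.0, 0.0, -1.0]]
contact_force: [-1.8, -1.1, 3.6]
opening: 12.9
finger_force: 59.6
```

```bash
python3 st.py
```

```text
[522.25  66.87 115.26] [-1.78 -1.14  3.56] [0.063 0.435 0.234] yaw -66.22 q6 60.6 tilt [ 0.0001 -0.    ] 14.35
```

Call:
{"method": "apply_moves", "body": {"offset": [[0, 0, 0], [0, 0, 0]], "turn": [[0, 0, -0.02], [0, 0, 0]], "fingers": [0, 0]}}

```text
t: 14.55
eef_pos: [522.3, 66.9, 115.2]
tool_rot: [[0.924, 0.383, 0.0], [0.383, -0.924, -0.0], [0.0, 0.0, -1.0]]
contact_force: [-0.5, -0.0, 6.1]
opening: 13.0
finger_force: 59.9
```

```bash
python3 st.py
```

```text
[522.28  66.86 115.23] [-0.5  -0.03  6.06] [0.133 0.472 0.367] yaw -67.50 q6 61.9 tilt [ 0.0002 -0.0001] 14.55
```

Call:
{"method": "apply_moves", "body": {"offset": [[0, 0, 0], [0, 0, 0]], "turn": [[0, 0, -0.02], [0, 0, 0]], "fingers": [0, 0]}}

```text
t: 14.75
eef_pos: [522.3, 66.9, 115.2]
tool_rot: [[0.932, 0.363, 0.0], [0.363, -0.932, -0.0], [0.0, 0.0, -1.0]]
contact_force: [-1.1, -0.8, 6.5]
opening: 13.2
finger_force: 59.9
```

```bash
for i in 1; do python3 st.py; done
```

```text
[522.32  66.89 115.22] [-1.09 -0.8   6.5 ] [0.158 0.418 0.438] yaw -68.69 q6 63.1 tilt [ 0.0003 -0.0001] 14.75
```

Call:
{"method": "apply_moves", "body": {"offset": [[0, 0, 0], [0, 0, 0]], "turn": [[0, 0, -0.015], [0, 0, 0]], "fingers": [0, 0]}}

```text
t: 14.95
eef_pos: [522.3, 66.9, 115.2]
tool_rot: [[0.937, 0.349, 0.0], [0.349, -0.937, -0.0], [0.0, 0.0, -1.0]]
contact_force: [-1.9, -0.3, 5.0]
opening: 13.1
finger_force: 60.0
```

```bash
python3 st.py
```

```text
[522.34  66.87 115.23] [-1.94 -0.29  5.03] [0.06  0.397 0.569] yaw -69.57 q6 63.9 tilt [ 0.0004 -0.0002] 14.95
```

Call:
{"method": "apply_moves", "body": {"offset": [[0, 0, 0], [0, 0, 0], [0, 0, 0], [0, 0, 0], [0, 0, 0]], "turn": [[0, 0, 0], [0, 0, 0], [0, 0, 0], [0, 0, 0], [0, 0, 0]], "fingers": [0.5, 0.5, 0.5, 0.5, 0.5]}}

```text
t: 15.45
eef_pos: [522.2, 66.8, 114.8]
tool_rot: [[0.938, 0.348, -0.0], [0.348, -0.938, 0.0], [-0.0, -0.0, -1.0]]
contact_force: [-0.2, 0.4, 0.1]
opening: 43.1
finger_force: 0.0
```

Call:
{"method": "apply_moves", "body": {"offset": [[0, 0, 0.2], [0, 0, 0.4], [0, 0, 0.8], [0, 0, 0.8], [0, 0, 0.2]], "turn": [[0, 0, 0], [0, 0, 0], [0, 0, 0], [0, 0, 0], [0, 0, 0]], "fingers": [0.5, 0.5, 0.5, 0.5, 0.5]}}

```text
t: 15.95
eef_pos: [524.9, 66.7, 240.9]
tool_rot: [[0.937, 0.348, 0.009], [0.348, -0.937, -0.001], [0.008, 0.004, -1.0]]
contact_force: [-0.0, -0.1, -0.5]
opening: 42.6
finger_force: 0.0
```

Call:
{"method": "apply_moves", "body": {"offset": [[0, 0, 0], [0, 0, 0], [0, 0, 0]], "turn": [[0, 0, 0], [0, 0, 0], [0, 0, 0]], "fingers": [0.5, 0.5, 0.5]}}

```text
t: 16.25
eef_pos: [521.0, 66.9, 232.9]
tool_rot: [[0.938, 0.348, -0.003], [0.348, -0.938, 0.0], [-0.003, -0.001, -1.0]]
contact_force: [1.0, -0.6, -0.2]
opening: 42.6
finger_force: 0.0
```

```bash
python3 st.py; python3 - <<'E'
from rig import *
import cv2,numpy as np
a=grab_frame("wrist");b=grab_frame("side")[190:290,220:353]
b=cv2.resize(b,(400,300),interpolation=cv2.INTER_CUBIC);a=cv2.resize(a,(400,300))
cv2.imwrite("pics/end.png",np.hstack([a,b])[...,::-1])
E
```

```text
[521.01  66.9  232.93] [ 1.   -0.64 -0.19] [ 0.029 -0.039  0.003] yaw -69.65 q6 64.0 tilt [-0.0034  0.0003] 16.25
```

View pics/end.png

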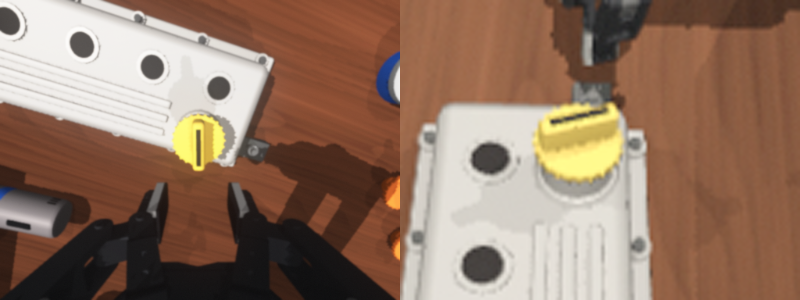

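The yellow cap sits level on the neck rim at about (198,142) in the left view and (578,150) in the right one. The gripper is open and clear, and the bystanders are where they were.

```bash
python3 -c "
from rig import *
print(job_done())"
```

```text
the job is handed in; nothing more can be done
None
```

The yellow cap is home on the filler neck: turned backward until it dropped into the thread starts, screwed clockwise to a measured 0.57 N m (snug is 0.4–0.6), and released; the polish tin and spanner were not touched, and the job is handed in.

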